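# Close a dowelled frame joint with a one-hand bar clamp

### The arm

A 6-joint arm with a two-finger parallel gripper is mounted at the origin on the work surface. World frame = base frame: x ahead of the robot, y to its left, z up, the work surface at z = 0. Lengths are in mm, angles in rad, forces in N, time in s.
With the tool pointing down it reaches from about 350 to 875 mm from the base axis. Payload 4.2 kg.
Tool frame: the origin (TCP) lies midway between the tips of the shut fingers; the grasp point (between the pads) lies 19 mm behind it; z points along the fingers, y is the line along which they close (so a half turn about z gives the same grasp; the last joint's range is limited). The gripper opens to 85 mm and grips with 20 to 120 N. Pads are 22 mm wide; open, the fingers measure 114 mm over their backs; the gripper's body (76 mm by 85 mm) begins 54 mm behind the grasp point. The pads swing forward as they close: fully open they stand 13 mm farther back than shut.
Start: joints at [1.515, 0.385, 0.008, 0, -1.194, -0.259], TCP at [193.484, 594.275, 231.312] pointing down, gripper open.
Joint ranges: [-3.14, 3.14], [-1.21, 2.06], [-1.07, 1.41], [-3.16, 2.05], [-2.99, -0.16], [-3.1, 3.1]. Speed limits (rad/s): [2.79, 2.79, 3.14, 3.14, 3.14, 3.14].

### API

Orientations are given as a unit quaternion [x, y, z, w].
In Python, from bench import arm gives the robot as it stands.
- The arm moves only by the tool send_rows, never from a script. Its argument "targets" is a list of rows, each an object of numbers: "gripper": the gripper command: -1 is fully open, 1 is shut, values between are in proportion; "x", "y", "z": the shift along the tool's x, y, z in cm; "ax", "ay", "az": the turn, a rotation vector about the tool's x, y, z in degrees. A call has 1 to 5 rows; each row shifts and turns the commanded pose from where the row before left it, along the tool's axes as they then stand; what a row does not reach is not made up. A row lasts 1/12 s, in which the tool goes at most 41.7 mm and 7.16 degrees, less where a joint would pass 70% of its speed; a pose out of reach is approached as far as the arm can. A call is refused whole if a number of a shift passes 4.17 or a number of a turn 7.16, either way. A call with a gripper value outside its range is refused whole. The fingers move at their own pace and stop on an object; the grip force is fixed at half the most. Time passes only in rows, so rows that do not move let the fingers close. It gives the time, the measured TCP pose, the force, the opening and the grip force at its end, in the units of the state.
- arm.read_state(): the state, without advancing time (a new reading comes with each control period).
- arm.get_image(name): name is "scene" or "side" or "wrist"; returns (picture, depth): 420x560x3 uint8, red, green, blue; 420x560 float32, mm along the optical axis (not along the pixel's ray), 0 where there is no reading.
- arm.camera_model(name): a dict with "fx", "fy", "cx", "cy" (pixels), "cam_to_world" (4x4, takes a point from camera to world coordinates). Camera axes: x right, y down, z forward; pixel columns grow to the right and rows downward; lengths in mm; the calibration is good to about 2 mm. A picture is of the moment at which its call begins: read the wrist's pose just before it. camera_model takes no time and is no camera call; for the wrist camera it gives the pose at the moment of the call.
- arm.job_done(): hands the job in; it is judged then, once.
Trained networks look in the newest picture that a camera, given by its name, has taken for a name from the list of things; names that differ only in an ending like _2 or _b are one class to them, and where a whole thing is asked for, a point or a joint stands for the part that bears it (a point fixed in the world has none). Each returns a list of dicts, best first, with "score" (0 to 1); they miss things now and then, are a little off and sometimes report something else, mostly with a low value. They report only what shows in the picture. A call takes as long as a camera call.
- arm.boxes_of(camera, thing): "rect" ([left, top, width, height] in pixels, round what is visible of it).
The state is a dict: "clock": time; "joints": joint angles; "joint_vel": joint speeds; "joint_efforts": joint torques, N m; "position": TCP position; "ee_rot": TCP orientation; "contact_force": force on the tool from outside, world axes, zero at the start; "wrist_torque": the same for the moment, N m; "gripper_width": finger opening in mm; "grasp_force": force on a finger pad.
Only numpy, scipy, OpenCV 4.12 (cv2) and the standard library are available. Lean on these libraries where they do the work, as an engineer would, in place of code of your own. Each camera call takes 0.05 s, during which the arm holds its last target. There are 200 camera calls.

### The job

The rail's two dowels are started in the post but the joint still stands open. Pump the bar clamp's trigger, stroke after stroke, until the joint is fully shut and the trigger goes firm part-way through its swing (about 18 N on the trigger, held a moment), without squeezing on and bruising the wood; then press the release lever back and with it slide the clamp's head back along its bar until its jaw stands about 3 cm clear of the rail or more, leaving the joint shut and everything else where it lies.

Things in the scene. Friction and masses are not known exactly. Their poses are not given: they have to be found in the camera images.
- jig: Brown assembly board, 500 x 205 x 18 mm, fixed on the table, with a one-hand bar clamp lying on its side on it. Origin: on the table top, under the axis of the clamp's bar. x: along the bar, the way the jaw closes; y: from the bar to the side where trigger and grip stick out (jaws and wood lie on the -y side); z up. All moving parts move level, centred 46 mm above the table.
- head (a joint): Place of the clamp's black sliding head on the toothed steel bar: 0 = fully back, grows along the jig's +x (closing) to 0.108 m. Housing 116 x 40 x 32 mm, z 30 to 62 mm, y -26 to 14 mm; jaw arm out to y = -98 mm; pistol grip behind the trigger, out to y = 120 mm. A ratchet of 4.5 mm teeth lets it go forward, not back. At rest the trigger_face is at jig x = head - 0.142 m.
- pad: Black rubber-faced pad on the sliding jaw, 36 mm wide, 32 mm high; origin in the middle of its pressing face, axes as the jig's. It pushes the rail along the jig's +x, and is springy: it gives a mm or two into the jaw under load. More than 60 N on the rail bruises the wood.
- rail: Pale wooden rail, 130 x 50 x 36 mm, along the jig's x; origin in the middle of the end that the pad presses, axes as the jig's. Its two dowels are started in the post. Open 6 to 12 mm at the start; fully shut, hard against the post, when this origin is at x = -23 mm in the jig's frame. The dowels fit stiffly (12 N) and stay where left. Press it with the clamp only, not the fingers.
- post (a point): Middle of the post: a pale wooden piece, 45 x 112 x 36 mm, lying across the rail's far end and fixed against the clamp's fixed jaw. The open joint is the gap between rail and post, with the dowels showing.
- trigger (a joint): Angle of the clamp's trigger: 0 = at rest (spring-returned), 0.62 rad = squeezed to its own stop. Squeezed, it swings towards the jig's -x about an upright axis at y = -13 mm. A full stroke, let go again, moves the head 9 mm forward (4.5 mm if it ends well short of the stop); about the first 0.2 rad is idle.
- trigger_face (a point): Middle of the trigger's front face (looks to the jig's +x), 46 mm above the table, 90 mm to the +y side of the bar's axis at rest. Black bar, 15 mm thick, z 34 to 58 mm, ends 116 mm from the bar's axis; leans 0.31 rad to +x at rest. Push it to -x with the closed gripper put down in front of it (trigger and grip are too wide to straddle). A full stroke moves this point about 60 mm.
- trigger_end (a point): Outer end of the trigger. Steady force along -x at trigger_face: 4 to 7 N while the jaw runs free, 7 to 11 N while the dowels go in; once the joint is shut it climbs within a few mm: 18 N gives some 33 to 43 N at the pad, 23 N or more may bruise. Let the force settle before reading it. At 0.62 rad the trigger meets its own stop, which feels firm too and presses nothing.
- release (a joint): Angle of the release lever (one piece with the brake pawl): 0 to 0.17 rad when left alone, as it rests in or on the teeth; 0.30 rad = fully pressed, towards the jig's -x. Above 0.2 rad the pawl is out of the teeth; let go, it falls in again.
- release_face (a point): Middle of the free front face (looks to the jig's +x) of the release lever: dark steel plate 9 mm thick, z 36 to 56 mm, out of the housing from y = 14 to 60 mm, ahead of the trigger; this point at y = 48 mm, about 20 mm further to +x than trigger_face. Pushed to -x it gives up to 18 mm to its stop, then the head slides back with it (2 to 6 N), if the trigger is at rest.
- tape: tape measure, bystander on the left
- can_lid: white can lid, 110 mm across, bystander on the left
- glue: white glue bottle, 165 mm high, bystander on the left
- mallet: wooden mallet, bystander on the right
- spare_rail: spare rail with two dowels, bystander on the right
- sanding_block: cork sanding block, 45 x 62 x 26 mm, bystander on the jig's board behind the jaw arm
- pencil: flat red pencil, bystander on the jig's board beside the bar, towards the post

How it is judged:
By the outcome, as a careful person would: the job done as asked, in the order asked, and still so for the second after the job is handed in, with the robot touching nothing.
It also fails if it takes over 58 s, if anything falls off the work surface, if the arm or the gripper's body presses on something with over 40 N, if the wrist force passes 120 N, or if a joint passes its speed limit or range.

## Working session

There is one attempt and no reset: what is moved stays moved. The work goes in short steps, Python scripts to look and compute and a tool call to move; the robot and the scene stay as the last step left them, time stands still between calls to the robot, and variables do not carry over. Pictures are saved under pics/ and viewed, at most 10 in all, crops included, and the job is handed in when it is done.

Besides the shell and the picture viewer there is one more tool, called after "Request:" by a JSON object that holds its "method" and its "body". send_rows: Moves the arm, as the interface text tells. Its arguments: {"type":"object","properties":{"targets":{"type":"array"}},"required":["targets"]}

```bash
mkdir -p pics; cat > h.py <<'E'
import numpy as np, cv2
from bench import arm
def px2w(cam,u,v,d,m=None):
    m=m or arm.camera_model(cam)
    p=np.array([(u-m['cx'])/m['fx']*d,(v-m['cy'])/m['fy']*d,d,1]); return (np.array(m['cam_to_world'])@p)[:3]
def ray_z(cam,u,v,z,m=None):
    m=m or arm.camera_model(cam)
    T=np.array(m['cam_to_world']); r=T[:3,:3]@np.array([(u-m['cx'])/m['fx'],(v-m['cy'])/m['fy'],1]); o=T[:3,3]
    return o+r*(z-o[2])/r[2]
E
python3 - <<'E'
from h import *
print(arm.read_state())
a,d=arm.get_image('scene'); np.save('sd.npy',d); cv2.imwrite('pics/scene1.png',a[...,::-1])
for t in ['trigger','release','head','pad','rail','post','jig','trigger_end']:
    print(t,[(x['rect'],round(x['score'],2)) for x in arm.boxes_of('scene',t)][:2])
b,e=arm.get_image('side'); np.save('sided.npy',e); cv2.imwrite('pics/side1.png',b[...,::-1])
E
```

```text
{'clock': 0.0, 'joints': array([ 1.51457557e+00,  3.85537423e-01,  6.59874799e-03, -5.39289839e-04,
       -1.19404366e+00, -2.58606700e-01]), 'joint_vel': array([ 0.00130279, -0.00128476,  0.00033426, -0.00146565, -0.00015563,
       -0.00019061]), 'joint_efforts': array([-8.87214956e-04, -3.92293561e+01,  1.88409001e+01,  4.18623537e+00,
       -4.54081179e-03, -7.15202191e-07]), 'position': array([193.31702931, 593.70395356, 230.216593  ]), 'ee_rot': array([ 9.87619801e-01, -1.56862586e-01, -1.38926692e-04,  1.11273208e-03]), 'contact_force': array([-0.07579419,  0.72721342,  0.98938481]), 'wrist_torque': array([-0.03645423, -0.02974246, -0.04216837]), 'grasp_force': 0.0, 'gripper_width': 85.16794793819263}
trigger [([279.9, 181.5, 27.3, 10.3], 0.58)]
release [([284.9, 197.0, 10.2, 6.2], 0.57), ([262.2, 219.6, 29.1, 33.9], 0.18)]
head []
pad [([254.5, 210.4, 13.8, 9.5], 0.51)]
rail [([260.5, 216.1, 30.6, 40.3], 0.96)]
post [([220.4, 158.3, 117.0, 144.3], 0.94), ([227.5, 181.5, 19.9, 17.2], 0.34)]
jig [([215.3, 159.9, 125.1, 142.5], 0.92)]
trigger_end [([279.5, 183.4, 25.1, 11.6], 0.51)]
```

View pics/scene1.png

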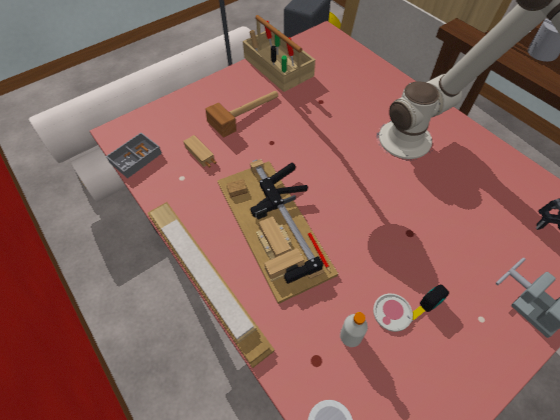

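View pics/side1.png

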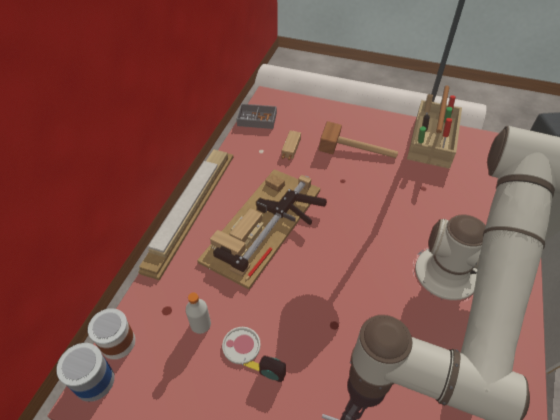

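Both views show the jig with the clamp head at the scene's upper end (about 268,195), the trigger and grip pointing right towards the robot (about 290,188), and the post at the lower end (285,262).

```bash
python3 - <<'E'
from h import *
for n,u,v,z in [('boardTL',221,183,18),('boardTR',259,163,18),('boardBR',335,272,18),('boardBL',287,297,18),('trig_end',305,190,46),('grip_end',293,168,46),('release',294,199,46),('bar_start',262,170,46),('fixedjaw',318,262,46)]:
    print(n,ray_z('scene',u,v,z).round())
a=cv2.imread('pics/scene1.png')[145:310,200:350]
cv2.imwrite('pics/sc_crop.png',cv2.resize(a,None,fx=3.6,fy=3.6,interpolation=cv2.INTER_CUBIC))
m=arm.camera_model('wrist');print(np.array(m['cam_to_world']).round(2),m['fx'])
E
```

```text
boardTL [ 683. -241.   18.]
boardTR [ 523. -234.   18.]
boardBR [590. 260.  18.]
boardBL [755. 234.  18.]
trig_end [481. -21.  46.]
grip_end [ 454. -121.   46.]
release [534. -14.  46.]
bar_start [ 546. -181.   46.]
fixedjaw [620. 212.  46.]
[[-3.1000e-01 -9.0000e-01 -3.0000e-01  2.7035e+02]
 [-9.5000e-01  2.9000e-01  1.0000e-01  5.6821e+02]
 [-0.0000e+00  3.2000e-01 -9.5000e-01  3.7421e+02]
 [ 0.0000e+00  0.0000e+00  0.0000e+00  1.0000e+00]] 319.0072532020387
```

View pics/sc_crop.png

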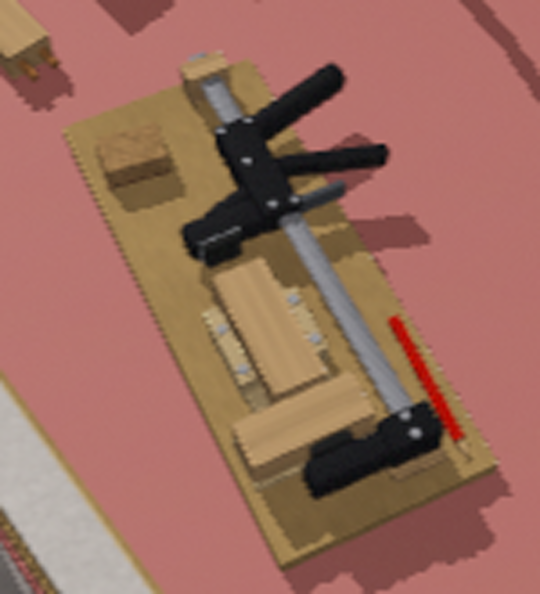

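Request:
{"method": "send_rows", "body": {"targets": [{"gripper": 1,"x": 2.2,"y": 3.0,"az": -7.0},{"gripper": 1,"x": 2.3,"y": 3.0},{"gripper": 1,"x": 2.3,"y": 3.0},{"gripper": 1,"x": 2.3,"y": 3.0},{"gripper": 1,"x": 2.3,"y": 3.0}]}}

```text
$.targets[0]: bad value
```

Request:
{"method": "send_rows", "body": {"targets": [{"gripper": 1,"x": 2.3,"y": 3.0},{"gripper": 1,"x": 2.3,"y": 3.0},{"gripper": 1,"x": 2.3,"y": 3.0},{"gripper": 1,"x": 2.3,"y": 3.0},{"gripper": 1,"x": 2.3,"y": 3.0}]}}

```text
$.targets[0]: bad value
```

Request:
{"method": "send_rows", "body": {"targets": [{"gripper": 1,"x": 2.3,"y": 3.0},{"gripper": 1,"x": 2.3,"y": 3.0},{"gripper": 1,"x": 2.3,"y": 3.0},{"gripper": 1,"x": 2.3,"y": 3.0},{"gripper": 1,"x": 2.3,"y": 3.0}]}}

```text
$.targets[0]: bad value
```

Request:
{"method": "send_rows", "body": {"targets": [{"gripper": 1,"x": 2.0,"y": 3.0},{"gripper": 1,"x": 1.0,"y": 2.0},{"gripper": 1},{"gripper": 1}]}}

```text
$.targets[0]: bad value
```

```bash
python3 - <<'E'
from h import *
s=arm.read_state();print(s['clock'],s['position'].round(1),s['ee_rot'].round(3),s['contact_force'].round(2))
a,d=arm.get_image('wrist'); np.save('w1d.npy',d); cv2.imwrite('pics/w1.png',a[...,::-1])
import pickle;pickle.dump(arm.camera_model('wrist'),open('w1.pkl','wb'))
for t in ['trigger','release','head','pad','rail','post','trigger_end']:
    print(t,[(np.round(x['rect']),round(x['score'],2)) for x in arm.boxes_of('wrist',t)][:2])
E
```

```text
0.5 [193.5 594.2 231.3] [ 0.988 -0.157 -0.     0.   ] [-0.06 -0.08  1.19]
trigger []
release []
head []
pad []
rail []
post []
trigger_end []
```

View pics/w1.png

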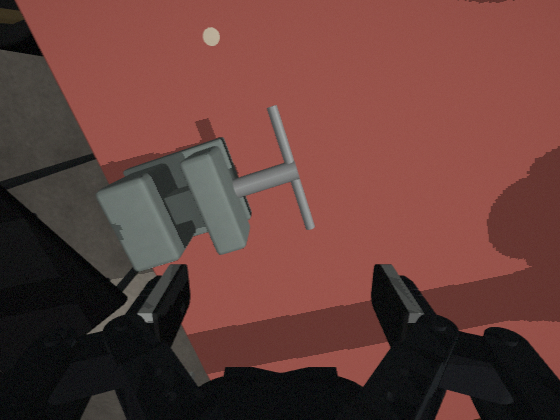

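The rows were refused, so the arm hasn't moved and the wrist view shows only the bare table. I'll send rows with every field filled in.

Request:
{"method": "send_rows", "body": {"targets": [{"gripper": 1,"x": 2.2,"y": 3.0,"z": 0,"ax": 0,"ay": 0,"az": -7},{"gripper": 1,"x": 2.3,"y": 3.0,"z": 0,"ax": 0,"ay": 0,"az": 0},{"gripper": 1,"x": 2.3,"y": 3.0,"z": 0,"ax": 0,"ay": 0,"az": 0},{"gripper": 1,"x": 2.3,"y": 3.0,"z": 0,"ax": 0,"ay": 0,"az": 0},{"gripper": 1,"x": 2.3,"y": 3.0,"z": 0,"ax": 0,"ay": 0,"az": 0}]}}

```text
clock: 1.32
position: [272.8, 421.9, 231.4]
ee_rot: [0.995, -0.096, 0.0, -0.0]
contact_force: [0.4, -0.1, -0.4]
gripper_width: 25.8
grasp_force: 0.0
```

Request:
{"method": "send_rows", "body": {"targets": [{"gripper": 1,"x": 2.3,"y": 3.0,"z": 0,"ax": 0,"ay": 0,"az": 0},{"gripper": 1,"x": 2.3,"y": 3.0,"z": 0,"ax": 0,"ay": 0,"az": 0},{"gripper": 1,"x": 2.3,"y": 3.0,"z": 0,"ax": 0,"ay": 0,"az": 0},{"gripper": 1,"x": 2.3,"y": 3.0,"z": 0,"ax": 0,"ay": 0,"az": 0},{"gripper": 1,"x": 2.3,"y": 3.0,"z": 0,"ax": 0,"ay": 0,"az": 0}]}}

```text
clock: 1.73
position: [357.0, 252.6, 231.7]
ee_rot: [0.995, -0.096, 0.0, -0.0]
contact_force: [0.4, -0.3, -0.6]
gripper_width: -0.1
grasp_force: 0.0
```

Request:
{"method": "send_rows", "body": {"targets": [{"gripper": 1,"x": 2.3,"y": 3.0,"z": 0,"ax": 0,"ay": 0,"az": 0},{"gripper": 1,"x": 2.3,"y": 3.0,"z": 0,"ax": 0,"ay": 0,"az": 0},{"gripper": 1,"x": 2.3,"y": 3.0,"z": 0,"ax": 0,"ay": 0,"az": 0},{"gripper": 1,"x": 2.3,"y": 3.0,"z": 0,"ax": 0,"ay": 0,"az": 0},{"gripper": 1,"x": 2.3,"y": 3.0,"z": 0,"ax": 0,"ay": 0,"az": 0}]}}

```text
clock: 2.15
position: [441.2, 83.3, 231.8]
ee_rot: [0.995, -0.096, 0.0, -0.0]
contact_force: [0.5, 0.3, 0.4]
gripper_width: 0.1
grasp_force: 0.0
```

Request:
{"method": "send_rows", "body": {"targets": [{"gripper": 1,"x": 2.3,"y": 3.0,"z": 0,"ax": 0,"ay": 0,"az": 0},{"gripper": 1,"x": 1.3,"y": 2.0,"z": 0,"ax": 0,"ay": 0,"az": 0},{"gripper": 1,"x": 0,"y": 0,"z": 0,"ax": 0,"ay": 0,"az": 0}]}}

```text
clock: 2.4
position: [467.6, 25.9, 231.2]
ee_rot: [0.995, -0.099, 0.0, 0.0]
contact_force: [-0.1, 0.4, 0.1]
gripper_width: 0.0
grasp_force: 0.0
```

```bash
python3 - <<'E'
from h import *
s=arm.read_state();print(s['clock'],s['position'].round(1),s['ee_rot'].round(3),s['contact_force'].round(2))
a,d=arm.get_image('wrist'); np.save('w1d.npy',d); cv2.imwrite('pics/w2.png',a[...,::-1])
import pickle;pickle.dump(arm.camera_model('wrist'),open('w1.pkl','wb'))
for t in ['trigger','release','head','pad','rail','post']:
    print(t,[(np.round(x['rect']),round(x['score'],2)) for x in arm.boxes_of('wrist',t)][:2])
E
```

```text
2.4 [467.6  25.9 231.2] [ 0.995 -0.099  0.     0.   ] [-0.08  0.36  0.14]
trigger [(array([322.,  61.,  50., 109.]), 0.91)]
release [(array([310.,  61.,  13.,  54.]), 0.73)]
head [(array([301.,   2., 144., 169.]), 0.98)]
pad [(array([323.,  63.,  51., 106.]), 0.59)]
rail []
post [(array([  8.,   0., 532., 176.]), 0.73)]
```

View pics/w2.png

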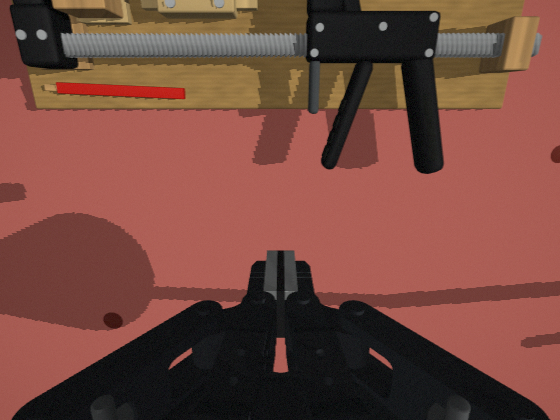

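The view shows the bar as a row of steel at about row 44, the trigger's tip at (330,163), the release's tip at (314,110) and the grip to the right of them. The closed fingers are clear of everything.

```bash
cat >> h.py <<'E'
def jigfit(m,d,pa,pb):
    A,B=[px2w('wrist',u,v,d[v,u],m) for u,v in (pa,pb)]
    return A,B
E
python3 - <<'E'
from h import *; import pickle
m=pickle.load(open('w1.pkl','rb')); d=np.load('w1d.npy')
W=lambda u,v: px2w('wrist',u,v,d[v,u],m)
P=[]
for u in range(80,300,20):
    P.append(W(u,45))
for u in (445,460,475,490): P.append(W(u,43))
P=np.array(P); print(P[[0,5,10,-1]].round(1))
c=P[:,:2].mean(0); v=np.linalg.svd(P[:,:2]-c)[2][0]; v*=np.sign(v[1]); n=np.array([-v[1],v[0]])
print('ang',np.degrees(np.arctan2(v[1],v[0])))
J=lambda p:(np.dot(p[:2]-c,v),np.dot(p[:2]-c,n),p[2])
for nm,u,vv in [('board corner',37,106),('bar lo',200,54),('bar hi',200,36),('trig tip',330,160),('trigmid',345,120),('trig mid2',338,138),('rel tip',314,106),('rel',314,85),('grip',428,160),('head',375,30)]:
    w=W(u,vv);print(nm,w.round(1),np.round(J(w),1))
# edges via z=58/56 planes
for nm,u,vv,z in [('trig face tip',323,155,58),('trig face',338,118,58),('trig face root',354,80,58),('rel face',309,108,56),('rel face2',309,80,56),('headfront',307,30,62),('headback',438,30,62)]:
    w=ray_z('wrist',u,vv,z,m);print(nm,w.round(1),np.round(J(w),1))
print(c,v)
# bar from the scene camera at its ends as check
for z in(46,): print([ray_z('scene',u,vv,z).round(1) for u,vv in [(200+245/3.6,145+115/3.6),(200+385/3.6,145+385/3.6)]])
E
```

```text
[[ 625.1  181.1   52.5]
 [ 607.3   91.7   52. ]
 [ 589.6    2.1   50.3]
 [ 553.3 -186.1   51.8]]
ang 78.99424322170267
board corner [587.  267.2  18.5] [238.4  53.5  18.5]
bar lo [596.7  76.1  50.9] [52.7  7.6 50.9]
bar hi [610.9  71.9  51.5] [51.3 -7.3 51.5]
trig tip [476.7 -26.3  58.3] [-70.7 105.8  58.3]
trigmid [512.3 -46.1  58.6] [-83.3  67.   58.6]
trig mid2 [496.5 -37.3  57.2] [-77.7  84.2  57.2]
rel tip [530.8 -19.1  57.1] [-53.3  54.   57.1]
rel [549.3 -22.2  56.8] [-52.8  35.2  56.8]
grip [ 458.  -121.6   60. ] [-167.8  106.    60. ]
head [583.3 -81.3  62. ] [-104.3   -9.4   62. ]
trig face tip [483.  -20.2  58. ] [-63.5 100.8  58. ]
trig face [515.4 -39.8  58. ] [-76.6  65.2  58. ]
trig face root [546.3 -59.1  58. ] [-89.6  31.1  58. ]
rel face [529.9 -14.2  56. ] [-48.7  55.9  56. ]
rel face2 [554.6 -18.5  56. ] [-48.1  30.8  56. ]
headfront [595.  -23.1  62. ] [-45.   -9.7  62. ]
headback [ 572.5 -135.3   62. ] [-159.4   -9.1   62. ]
[594.02492434  22.91802539] [0.19090762 0.98160801]
[array([ 547.1, -142.7,   46. ]), array([624.7, 165.2,  46. ])]
```

Request:
{"method": "send_rows", "body": {"targets": [{"gripper": 1,"x": 0.7,"y": 0,"z": 4.0,"ax": 0,"ay": 0,"az": 0},{"gripper": 1,"x": 0.7,"y": 0,"z": 4.0,"ax": 0,"ay": 0,"az": 0},{"gripper": 1,"x": 0.7,"y": 0,"z": 4.0,"ax": 0,"ay": 0,"az": 0},{"gripper": 1,"x": 0.7,"y": 0,"z": 4.0,"ax": 0,"ay": 0,"az": 0},{"gripper": 1,"x": 0.6,"y": 0,"z": 4.0,"ax": 0,"ay": 0,"az": 0}]}}

```text
clock: 3.17
position: [500.5, 23.6, 30.2]
ee_rot: [0.995, -0.095, 0.001, -0.0]
contact_force: [1.8, 0.7, -0.2]
gripper_width: 0.0
grasp_force: 0.0
```

Request:
{"method": "send_rows", "body": {"targets": [{"gripper": 1,"x": 0,"y": 0.8,"z": 0,"ax": 0,"ay": 0,"az": 0},{"gripper": 1,"x": 0,"y": 0.8,"z": 0,"ax": 0,"ay": 0,"az": 0},{"gripper": 1,"x": 0,"y": 0.8,"z": 0,"ax": 0,"ay": 0,"az": 0}]}}

```text
clock: 3.42
position: [496.1, -0.9, 32.9]
ee_rot: [0.995, -0.095, 0.001, -0.0]
contact_force: [0.3, -0.3, 0.3]
gripper_width: 0.1
grasp_force: 0.0
```

Request:
{"method": "send_rows", "body": {"targets": [{"gripper": 1,"x": 0,"y": 0.7,"z": 0,"ax": 0,"ay": 0,"az": 0},{"gripper": 1,"x": 0,"y": 0.7,"z": 0,"ax": 0,"ay": 0,"az": 0}]}}

```text
clock: 3.58
position: [494.0, -14.9, 34.4]
ee_rot: [0.995, -0.096, 0.003, -0.001]
contact_force: [0.6, 1.6, 0.4]
gripper_width: -0.2
grasp_force: 0.7
```

Request:
{"method": "send_rows", "body": {"targets": [{"gripper": 1,"x": 0,"y": 1.2,"z": 0.2,"ax": 0,"ay": 0,"az": 0},{"gripper": 1,"x": 0,"y": 1.2,"z": 0.1,"ax": 0,"ay": 0,"az": 0},{"gripper": 1,"x": 0,"y": 1.2,"z": 0,"ax": 0,"ay": 0,"az": 0}]}}

```text
clock: 3.83
position: [485.9, -50.5, 29.5]
ee_rot: [0.995, -0.096, 0.001, -0.001]
contact_force: [-1.6, 6.1, 3.3]
gripper_width: 0.3
grasp_force: 2.8
```

Request:
{"method": "send_rows", "body": {"targets": [{"gripper": 1,"x": 0,"y": 1.2,"z": 0,"ax": 0,"ay": 0,"az": 0},{"gripper": 1,"x": 0,"y": 0.6,"z": 0,"ax": 0,"ay": 0,"az": 0},{"gripper": 1,"x": 0,"y": 0,"z": 0,"ax": 0,"ay": 0,"az": 0}]}}

```text
clock: 4.08
position: [485.1, -67.5, 29.6]
ee_rot: [0.995, -0.097, 0.004, -0.002]
contact_force: [1.6, 9.5, 1.2]
gripper_width: -0.3
grasp_force: 4.3
```

Request:
{"method": "send_rows", "body": {"targets": [{"gripper": 1,"x": 0,"y": 0.3,"z": 0,"ax": 0,"ay": 0,"az": 0},{"gripper": 1,"x": 0,"y": 0,"z": 0,"ax": 0,"ay": 0,"az": 0}]}}

```text
clock: 4.25
position: [485.2, -68.5, 29.7]
ee_rot: [0.995, -0.096, 0.004, -0.003]
contact_force: [1.2, 18.9, 1.9]
gripper_width: 0.0
grasp_force: 9.2
```

Request:
{"method": "send_rows", "body": {"targets": [{"gripper": 1,"x": 0,"y": 0.3,"z": 0,"ax": 0,"ay": 0,"az": 0},{"gripper": 1,"x": 0,"y": 0,"z": 0,"ax": 0,"ay": 0,"az": 0}]}}

```text
clock: 4.42
position: [485.3, -69.5, 29.7]
ee_rot: [0.995, -0.096, 0.005, -0.004]
contact_force: [1.3, 30.1, 1.6]
gripper_width: 0.0
grasp_force: 14.6
```

Request:
{"method": "send_rows", "body": {"targets": [{"gripper": 1,"x": 0,"y": -2.0,"z": 0,"ax": 0,"ay": 0,"az": 0},{"gripper": 1,"x": 0,"y": -2.0,"z": 0,"ax": 0,"ay": 0,"az": 0},{"gripper": 1,"x": 0,"y": -2.0,"z": 0,"ax": 0,"ay": 0,"az": 0},{"gripper": 1,"x": 0,"y": -1.8,"z": 0,"ax": 0,"ay": 0,"az": 0},{"gripper": 1,"x": 0,"y": 0,"z": 0,"ax": 0,"ay": 0,"az": 0}]}}

```text
clock: 4.83
position: [497.2, 4.3, 29.0]
ee_rot: [0.996, -0.095, 0.001, -0.0]
contact_force: [-0.5, -0.4, 0.1]
gripper_width: 0.2
grasp_force: 0.0
```

```bash
cat > look.py <<'E'
from h import *; import sys
s=arm.read_state();print(s['clock'],s['position'].round(1),s['contact_force'].round(2))
for c in sys.argv[2:]:
    a,d=arm.get_image(c); np.save(f'{sys.argv[1]}_{c}.npy',d); cv2.imwrite(f'pics/{sys.argv[1]}_{c}.png',a[...,::-1])
E
python3 look.py s1 scene wrist
python3 - <<'E'
import cv2,numpy as np
a=cv2.imread('pics/s1_scene.png')[180:290,220:330]; b=cv2.imread('pics/scene1.png')[180:290,220:330]
c=cv2.imread('pics/s1_wrist.png')
r=lambda a,f:cv2.resize(a,None,fx=f,fy=f,interpolation=cv2.INTER_CUBIC)
o=np.hstack([r(b,3.6),r(a,3.6)]); cv2.imwrite('pics/cmp1.png',o)
E
```

```text
4.8333 [497.2   4.3  29. ] [-0.46 -0.35  0.12]
```

View pics/cmp1.png

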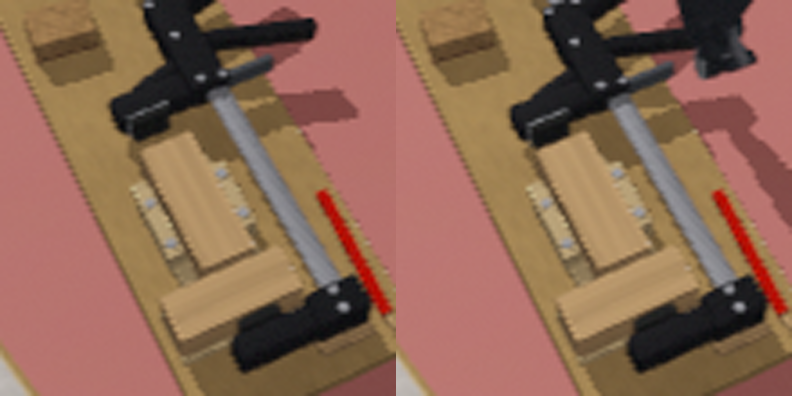

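View pics/s1_wrist.png

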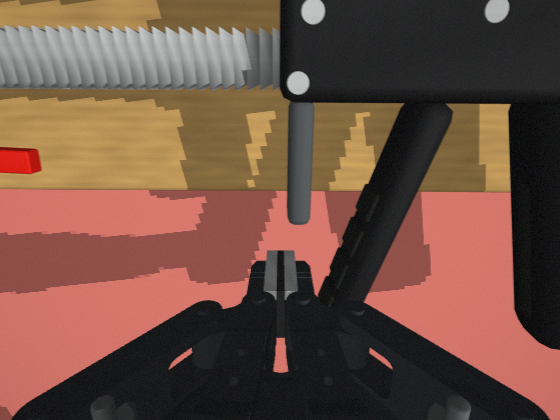

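The head has moved one stroke forward, the pad is nearly touching the rail and the joint still shows a gap. In the wrist view the fingers stand just in front of the trigger at (300,290). Next is the second stroke.

Request:
{"method": "send_rows", "body": {"targets": [{"gripper": 1,"x": 0,"y": 1.2,"z": 0,"ax": 0,"ay": 0,"az": 0},{"gripper": 1,"x": 0,"y": 1.2,"z": 0,"ax": 0,"ay": 0,"az": 0},{"gripper": 1,"x": 0,"y": 1.2,"z": 0,"ax": 0,"ay": 0,"az": 0},{"gripper": 1,"x": 0,"y": 0.6,"z": 0,"ax": 0,"ay": 0,"az": 0},{"gripper": 1,"x": 0,"y": 0,"z": 0,"ax": 0,"ay": 0,"az": 0}]}}

```text
clock: 5.35
position: [486.3, -40.4, 28.1]
ee_rot: [0.995, -0.098, -0.001, 0.0]
contact_force: [-3.0, 3.9, 0.3]
gripper_width: 0.2
grasp_force: 1.9
```

Request:
{"method": "send_rows", "body": {"targets": [{"gripper": 1,"x": 0,"y": 0.6,"z": 0,"ax": 0,"ay": 0,"az": 0},{"gripper": 1,"x": 0,"y": 0.0,"z": 0,"ax": 0,"ay": 0,"az": 0}]}}

```text
clock: 5.52
position: [485.9, -45.1, 28.1]
ee_rot: [0.995, -0.097, -0.001, -0.0]
contact_force: [-2.5, 4.9, 0.7]
gripper_width: -0.1
grasp_force: 2.6
```

Request:
{"method": "send_rows", "body": {"targets": [{"gripper": 1,"x": 0,"y": 0.5,"z": 0,"ax": 0,"ay": 0,"az": 0},{"gripper": 1,"x": 0,"y": 0.5,"z": 0,"ax": 0,"ay": 0,"az": 0},{"gripper": 1,"x": 0,"y": 0.0,"z": 0,"ax": 0,"ay": 0,"az": 0}]}}

```text
clock: 5.77
position: [485.5, -54.3, 28.3]
ee_rot: [0.995, -0.097, 0.001, -0.0]
contact_force: [0.8, 5.9, -2.2]
gripper_width: 0.2
grasp_force: 2.6
```

Request:
{"method": "send_rows", "body": {"targets": [{"gripper": 1,"x": 0,"y": 0.4,"z": 0,"ax": 0,"ay": 0,"az": 0},{"gripper": 1,"x": 0,"y": 0.0,"z": 0,"ax": 0,"ay": 0,"az": 0}]}}

```text
clock: 5.93
position: [485.6, -57.7, 28.3]
ee_rot: [0.995, -0.096, 0.002, -0.001]
contact_force: [1.8, 7.1, -3.8]
gripper_width: 0.2
grasp_force: 3.2
```

Request:
{"method": "send_rows", "body": {"targets": [{"gripper": 1,"x": 0,"y": 0.3,"z": 0,"ax": 0,"ay": 0,"az": 0},{"gripper": 1,"x": 0,"y": 0.0,"z": 0,"ax": 0,"ay": 0,"az": 0},{"gripper": 1,"x": 0,"y": 0.0,"z": 0,"ax": 0,"ay": 0,"az": 0}]}}

```text
clock: 6.18
position: [485.8, -59.2, 28.3]
ee_rot: [0.995, -0.096, 0.002, -0.001]
contact_force: [2.0, 13.4, -3.7]
gripper_width: -0.1
grasp_force: 6.3
```

Request:
{"method": "send_rows", "body": {"targets": [{"gripper": 1,"x": 0,"y": -2.0,"z": 0,"ax": 0,"ay": 0,"az": 0},{"gripper": 1,"x": 0,"y": -2.0,"z": 0,"ax": 0,"ay": 0,"az": 0},{"gripper": 1,"x": 0,"y": -2.0,"z": 0,"ax": 0,"ay": 0,"az": 0},{"gripper": 1,"x": 0,"y": -1.7,"z": 0,"ax": 0,"ay": 0,"az": 0},{"gripper": 1,"x": 0,"y": 0,"z": 0,"ax": 0,"ay": 0,"az": 0}]}}

```text
clock: 6.6
position: [500.0, 16.3, 28.7]
ee_rot: [0.996, -0.095, 0.001, -0.0]
contact_force: [-0.2, 0.1, 0.1]
gripper_width: -0.5
grasp_force: 0.0
```

```bash
python3 look.py s2 scene wrist
python3 - <<'E'
import cv2,numpy as np
a=cv2.imread('pics/s2_scene.png')[200:290,235:305]; b=cv2.imread('pics/s1_scene.png')[200:290,235:305]
r=lambda a,f:cv2.resize(a,None,fx=f,fy=f,interpolation=cv2.INTER_CUBIC)
o=np.hstack([r(b,5.5),r(a,5.5)]); cv2.imwrite('pics/cmp2.png',o)
E
```

```text
6.6 [500.   16.3  28.7] [-0.24  0.13  0.12]
```

View pics/cmp2.png

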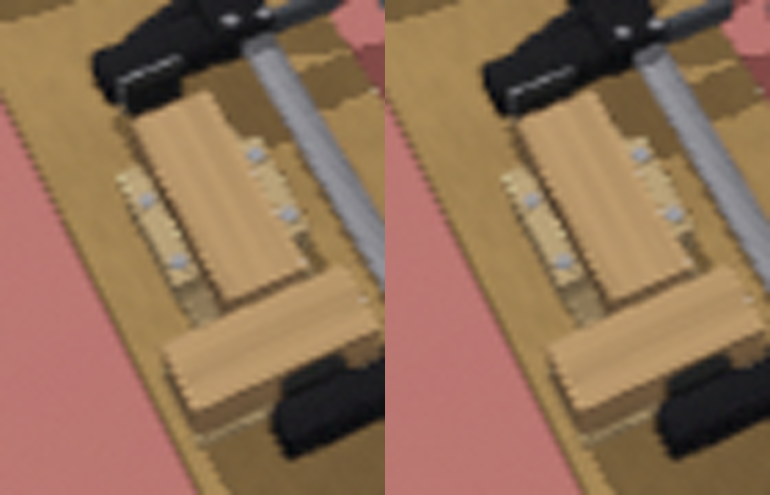

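The rail has hardly moved and the pad now seems to touch it. The joint gap is still open at about (270,300) in the left crop.

Request:
{"method": "send_rows", "body": {"targets": [{"gripper": 1,"x": 0,"y": 1.2,"z": 0,"ax": 0,"ay": 0,"az": 0},{"gripper": 1,"x": 0,"y": 1.2,"z": 0,"ax": 0,"ay": 0,"az": 0},{"gripper": 1,"x": 0,"y": 1.2,"z": 0,"ax": 0,"ay": 0,"az": 0},{"gripper": 1,"x": 0,"y": 0.8,"z": 0,"ax": 0,"ay": 0,"az": 0},{"gripper": 1,"x": 0,"y": 0,"z": 0,"ax": 0,"ay": 0,"az": 0}]}}

```text
clock: 7.12
position: [488.3, -30.6, 28.1]
ee_rot: [0.995, -0.098, -0.001, 0.0]
contact_force: [-1.7, 4.2, 0.5]
gripper_width: -0.1
grasp_force: 1.8
```

Request:
{"method": "send_rows", "body": {"targets": [{"gripper": 1,"x": 0,"y": 0.5,"z": 0,"ax": 0,"ay": 0,"az": 0},{"gripper": 1,"x": 0,"y": 0.3,"z": 0,"ax": 0,"ay": 0,"az": 0},{"gripper": 1,"x": 0,"y": 0.0,"z": 0,"ax": 0,"ay": 0,"az": 0}]}}

```text
clock: 7.37
position: [487.6, -36.9, 28.1]
ee_rot: [0.995, -0.097, -0.001, -0.0]
contact_force: [-1.8, 6.1, -0.2]
gripper_width: -0.3
grasp_force: 2.9
```

Request:
{"method": "send_rows", "body": {"targets": [{"gripper": 1,"x": 0,"y": 0.4,"z": 0,"ax": 0,"ay": 0,"az": 0},{"gripper": 1,"x": 0,"y": 0.3,"z": 0,"ax": 0,"ay": 0,"az": 0},{"gripper": 1,"x": 0,"y": 0.0,"z": 0,"ax": 0,"ay": 0,"az": 0}]}}

```text
clock: 7.62
position: [487.2, -43.4, 28.2]
ee_rot: [0.995, -0.097, 0.0, -0.0]
contact_force: [-0.2, 5.4, -0.9]
gripper_width: 0.1
grasp_force: 2.8
```

Request:
{"method": "send_rows", "body": {"targets": [{"gripper": 1,"x": 0,"y": 0.4,"z": 0,"ax": 0,"ay": 0,"az": 0},{"gripper": 1,"x": 0,"y": 0.0,"z": 0,"ax": 0,"ay": 0,"az": 0}]}}

```text
clock: 7.78
position: [487.2, -46.7, 28.3]
ee_rot: [0.995, -0.097, 0.001, -0.001]
contact_force: [0.4, 9.4, -1.7]
gripper_width: -0.1
grasp_force: 4.5
```

Request:
{"method": "send_rows", "body": {"targets": [{"gripper": 1,"x": 0,"y": 0.3,"z": 0,"ax": 0,"ay": 0,"az": 0},{"gripper": 1,"x": 0,"y": 0.0,"z": 0,"ax": 0,"ay": 0,"az": 0}]}}

```text
clock: 7.95
position: [487.4, -49.1, 28.4]
ee_rot: [0.995, -0.096, 0.002, -0.001]
contact_force: [1.3, 10.8, -3.1]
gripper_width: -0.2
grasp_force: 5.1
```

Request:
{"method": "send_rows", "body": {"targets": [{"gripper": 1,"x": 0,"y": 0.2,"z": 0,"ax": 0,"ay": 0,"az": 0},{"gripper": 1,"x": 0,"y": 0.0,"z": 0,"ax": 0,"ay": 0,"az": 0}]}}

```text
clock: 8.12
position: [487.5, -50.5, 28.4]
ee_rot: [0.995, -0.096, 0.003, -0.002]
contact_force: [0.6, 12.9, -4.4]
gripper_width: -0.0
grasp_force: 6.3
```

Request:
{"method": "send_rows", "body": {"targets": [{"gripper": 1,"x": 0,"y": -2.1,"z": 0,"ax": 0,"ay": 0,"az": 0},{"gripper": 1,"x": 0,"y": -2.1,"z": 0,"ax": 0,"ay": 0,"az": 0},{"gripper": 1,"x": 0,"y": -2.1,"z": 0,"ax": 0,"ay": 0,"az": 0},{"gripper": 1,"x": 0,"y": -1.7,"z": 0,"ax": 0,"ay": 0,"az": 0},{"gripper": 1,"x": 0,"y": 0,"z": 0,"ax": 0,"ay": 0,"az": 0}]}}

```text
clock: 8.53
position: [502.2, 28.0, 28.7]
ee_rot: [0.996, -0.095, 0.001, -0.0]
contact_force: [0.8, -0.5, 0.1]
gripper_width: -0.1
grasp_force: 0.0
```

```bash
python3 look.py s3 scene wrist
python3 - <<'E'
import cv2,numpy as np
a=cv2.imread('pics/s3_scene.png')[200:290,235:305]; c=cv2.imread('pics/s3_wrist.png')[:330]
r=lambda a,f:cv2.resize(a,None,fx=f,fy=f,interpolation=cv2.INTER_CUBIC)
a=r(a,4.4); c=cv2.resize(c,(450,265)); o=np.zeros((400,800,3),np.uint8); o[:396,:308]=a; o[:265,330:780]=c
cv2.imwrite('pics/cmp3.png',o)
E
```

```text
8.5333 [502.2  28.   28.7] [ 0.82 -0.51  0.12]
```

View pics/cmp3.png

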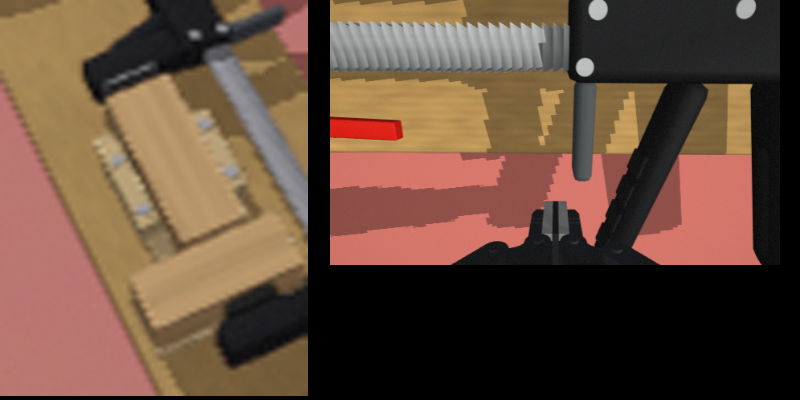

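The head sits forward against the rail, and the joint is narrower but still open. In the wrist view the fingers are just in front of the trigger. I'll make the fourth stroke carefully.

Request:
{"method": "send_rows", "body": {"targets": [{"gripper": 1,"x": 0,"y": 1.2,"z": 0,"ax": 0,"ay": 0,"az": 0},{"gripper": 1,"x": 0,"y": 1.2,"z": 0,"ax": 0,"ay": 0,"az": 0},{"gripper": 1,"x": 0,"y": 1.0,"z": 0,"ax": 0,"ay": 0,"az": 0},{"gripper": 1,"x": 0,"y": 0,"z": 0,"ax": 0,"ay": 0,"az": 0}]}}

```text
clock: 8.97
position: [493.1, -9.2, 28.2]
ee_rot: [0.995, -0.098, -0.0, -0.0]
contact_force: [-0.1, 2.7, -0.1]
gripper_width: 0.2
grasp_force: 1.2
```

Request:
{"method": "send_rows", "body": {"targets": [{"gripper": 1,"x": 0,"y": 0.5,"z": 0,"ax": 0,"ay": 0,"az": 0},{"gripper": 1,"x": 0,"y": 0.5,"z": 0,"ax": 0,"ay": 0,"az": 0},{"gripper": 1,"x": 0,"y": 0.0,"z": 0,"ax": 0,"ay": 0,"az": 0}]}}

```text
clock: 9.22
position: [491.5, -16.9, 28.3]
ee_rot: [0.995, -0.097, -0.0, -0.0]
contact_force: [-2.3, 7.4, 1.0]
gripper_width: 0.1
grasp_force: 3.4
```

Request:
{"method": "send_rows", "body": {"targets": [{"gripper": 1,"x": 0,"y": 0.3,"z": 0,"ax": 0,"ay": 0,"az": 0},{"gripper": 1,"x": 0,"y": 0.3,"z": 0,"ax": 0,"ay": 0,"az": 0},{"gripper": 1,"x": 0,"y": 0.0,"z": 0,"ax": 0,"ay": 0,"az": 0}]}}

```text
clock: 9.47
position: [490.1, -22.2, 28.2]
ee_rot: [0.995, -0.097, -0.001, -0.0]
contact_force: [-4.2, 9.7, 1.4]
gripper_width: 0.2
grasp_force: 4.5
```

Request:
{"method": "send_rows", "body": {"targets": [{"gripper": 1,"x": 0,"y": 0.4,"z": 0,"ax": 0,"ay": 0,"az": 0},{"gripper": 1,"x": 0,"y": 0.0,"z": 0,"ax": 0,"ay": 0,"az": 0}]}}

```text
clock: 9.63
position: [489.4, -26.0, 28.3]
ee_rot: [0.995, -0.097, -0.001, -0.001]
contact_force: [-2.9, 10.9, 1.7]
gripper_width: -0.2
grasp_force: 4.8
```

Request:
{"method": "send_rows", "body": {"targets": [{"gripper": 1,"x": 0,"y": 0.3,"z": 0,"ax": 0,"ay": 0,"az": 0},{"gripper": 1,"x": 0,"y": 0.0,"z": 0,"ax": 0,"ay": 0,"az": 0}]}}

```text
clock: 9.8
position: [489.0, -28.7, 28.2]
ee_rot: [0.995, -0.097, -0.0, -0.001]
contact_force: [-2.6, 11.1, 1.5]
gripper_width: -0.1
grasp_force: 5.2
```

Request:
{"method": "send_rows", "body": {"targets": [{"gripper": 1,"x": 0,"y": 0.3,"z": 0,"ax": 0,"ay": 0,"az": 0},{"gripper": 1,"x": 0,"y": 0.0,"z": 0,"ax": 0,"ay": 0,"az": 0}]}}

```text
clock: 9.97
position: [488.8, -31.4, 28.3]
ee_rot: [0.995, -0.097, -0.0, -0.001]
contact_force: [-2.4, 13.2, 0.5]
gripper_width: -0.0
grasp_force: 5.9
```

Request:
{"method": "send_rows", "body": {"targets": [{"gripper": 1,"x": 0,"y": 0.3,"z": 0,"ax": 0,"ay": 0,"az": 0},{"gripper": 1,"x": 0,"y": 0.0,"z": 0,"ax": 0,"ay": 0,"az": 0}]}}

```text
clock: 10.13
position: [488.6, -33.8, 28.3]
ee_rot: [0.995, -0.097, 0.0, -0.001]
contact_force: [-2.6, 14.9, 0.4]
gripper_width: 0.2
grasp_force: 7.2
```

Request:
{"method": "send_rows", "body": {"targets": [{"gripper": 1,"x": 0,"y": 0.2,"z": 0,"ax": 0,"ay": 0,"az": 0},{"gripper": 1,"x": 0,"y": 0.0,"z": 0,"ax": 0,"ay": 0,"az": 0},{"gripper": 1,"x": 0,"y": 0.0,"z": 0,"ax": 0,"ay": 0,"az": 0}]}}

```text
clock: 10.38
position: [488.5, -35.2, 28.3]
ee_rot: [0.995, -0.096, 0.001, -0.002]
contact_force: [-3.5, 17.3, -0.2]
gripper_width: -0.2
grasp_force: 8.4
```

Request:
{"method": "send_rows", "body": {"targets": [{"gripper": 1,"x": 0,"y": 0.1,"z": 0,"ax": 0,"ay": 0,"az": 0},{"gripper": 1,"x": 0,"y": 0.0,"z": 0,"ax": 0,"ay": 0,"az": 0},{"gripper": 1,"x": 0,"y": 0.0,"z": 0,"ax": 0,"ay": 0,"az": 0}]}}

```text
clock: 10.63
position: [488.5, -35.8, 28.3]
ee_rot: [0.995, -0.096, 0.001, -0.002]
contact_force: [-3.0, 18.4, 0.1]
gripper_width: -0.1
grasp_force: 9.1
```

Request:
{"method": "send_rows", "body": {"targets": [{"gripper": 1,"x": 0,"y": 0.06,"z": 0,"ax": 0,"ay": 0,"az": 0},{"gripper": 1,"x": 0,"y": 0.0,"z": 0,"ax": 0,"ay": 0,"az": 0},{"gripper": 1,"x": 0,"y": 0.0,"z": 0,"ax": 0,"ay": 0,"az": 0},{"gripper": 1,"x": 0,"y": 0.0,"z": 0,"ax": 0,"ay": 0,"az": 0},{"gripper": 1,"x": 0,"y": 0.0,"z": 0,"ax": 0,"ay": 0,"az": 0}]}}

```text
clock: 11.05
position: [488.5, -36.2, 28.4]
ee_rot: [0.995, -0.096, 0.001, -0.002]
contact_force: [-3.8, 19.1, 0.4]
gripper_width: 0.3
grasp_force: 9.6
```

```bash
python3 look.py s4 scene wrist
python3 - <<'E'
import cv2,numpy as np
r=lambda a,f:cv2.resize(a,None,fx=f,fy=f,interpolation=cv2.INTER_CUBIC)
o=np.hstack([r(cv2.imread(f'pics/{n}.png')[215:285,245:305],4.2) for n in('s3_scene','s4_scene')]); 
c=cv2.resize(cv2.imread('pics/s4_wrist.png')[:330],(504,297)); p=np.zeros((600,504,3),np.uint8); p[:294]=o; p[300:597]=c
cv2.imwrite('pics/cmp4.png',p)
E
```

```text
11.05 [488.5 -36.2  28.4] [-3.76 19.13  0.44]
```

View pics/cmp4.png

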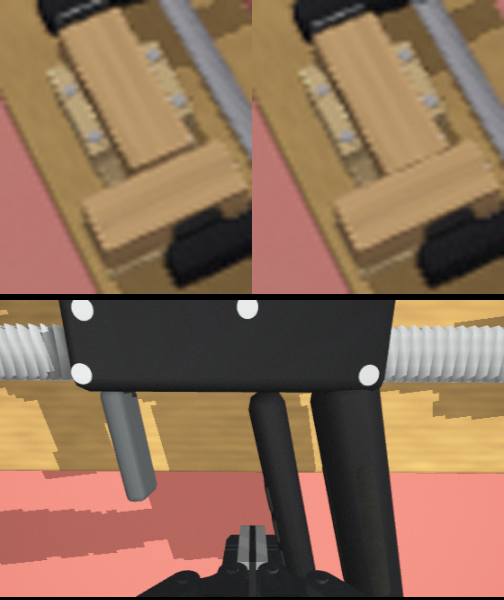

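The right-hand crop shows the joint shut. The wrist view shows the trigger part-way through its swing, clear of the grip, and the settled force along the bar is 18 N. I'll let go now and move over to the release lever.

Request:
{"method": "send_rows", "body": {"targets": [{"gripper": 1,"x": 0,"y": -1.5,"z": 0,"ax": 0,"ay": 0,"az": 0},{"gripper": 1,"x": 0,"y": -2.0,"z": 0,"ax": 0,"ay": 0,"az": 0},{"gripper": 1,"x": 0,"y": -2.1,"z": 0,"ax": 0,"ay": 0,"az": 0},{"gripper": 1,"x": 0,"y": -2.1,"z": 0,"ax": 0,"ay": 0,"az": 0},{"gripper": 1,"x": 0,"y": -2.1,"z": 0,"ax": 0,"ay": 0,"az": 0}]}}

```text
clock: 11.57
position: [506.8, 57.5, 28.4]
ee_rot: [0.995, -0.096, -0.0, 0.0]
contact_force: [-0.0, 0.0, -0.8]
gripper_width: -0.1
grasp_force: 0.0
```

Request:
{"method": "send_rows", "body": {"targets": [{"gripper": 1,"x": 0,"y": 0,"z": 0,"ax": 0,"ay": 0,"az": 0},{"gripper": 1,"x": 0,"y": 0,"z": 0,"ax": 0,"ay": 0,"az": 0}]}}

```text
clock: 11.73
position: [506.7, 57.5, 28.3]
ee_rot: [0.995, -0.096, -0.0, 0.0]
contact_force: [0.0, 0.8, 0.9]
gripper_width: 0.3
grasp_force: 0.0
```

```bash
python3 look.py s5 wrist; python3 - <<'E'
from h import *
c=np.array([594.02,22.92]); v=np.array([.191,.982]); n=np.array([-.982,.191])
m=arm.camera_model('wrist'); p=arm.read_state()['position']; print('tcp',(p[:2]-c)@v,(p[:2]-c)@n)
d=np.load('s5_wrist.npy')
for t in ['release','trigger','head']:
    for b in arm.boxes_of('wrist',t)[:1]:
        l,tp,w,h=b['rect']; print(t,np.round(b['rect']),round(b['score'],2))
        for u,vv in [(l,tp),(l,tp+h),(l+w,tp+h)]:
            q=ray_z('wrist',u,vv,56,m); print('  ',round((q[:2]-c)@v,1),round((q[:2]-c)@n,1))
E
```

```text
11.7333 [506.7  57.5  28.3] [0.   0.85 0.91]
tcp 16.54699839171052 92.61327816941777
release [362. 100.  46. 126.] 0.94
   -12.5 13.0
   -16.3 59.9
   -34.1 60.0
trigger [382. 102. 163. 233.] 0.61
   -19.6 13.6
   -29.5 112.0
   -101.7 112.1
head [360.   0. 200. 334.] 0.75
   -9.3 -16.9
   -19.3 111.4
   -107.9 111.5
```

Request:
{"method": "send_rows", "body": {"targets": [{"gripper": 1,"x": 2.2,"y": 0,"z": 0,"ax": 0,"ay": 0,"az": 0},{"gripper": 1,"x": 2.2,"y": 0,"z": 0,"ax": 0,"ay": 0,"az": 0},{"gripper": 1,"x": 0,"y": 0.6,"z": 0,"ax": 0,"ay": 0,"az": 0},{"gripper": 1,"x": 0,"y": 0.6,"z": 0,"ax": 0,"ay": 0,"az": 0}]}}

```text
clock: 12.27
position: [547.9, 36.0, 28.0]
ee_rot: [0.995, -0.097, -0.0, -0.0]
contact_force: [-1.1, -0.6, -0.8]
gripper_width: -0.0
grasp_force: 0.0
```

Request:
{"method": "send_rows", "body": {"targets": [{"gripper": 1,"x": 0,"y": 0.6,"z": 0,"ax": 0,"ay": 0,"az": 0},{"gripper": 1,"x": 0,"y": 0.5,"z": 0,"ax": 0,"ay": 0,"az": 0},{"gripper": 1,"x": 0,"y": 0,"z": 0,"ax": 0,"ay": 0,"az": 0}]}}

```text
clock: 12.52
position: [544.1, 25.2, 28.2]
ee_rot: [0.995, -0.097, -0.001, 0.0]
contact_force: [0.4, 1.0, -0.5]
gripper_width: -0.2
grasp_force: 0.5
```

Request:
{"method": "send_rows", "body": {"targets": [{"gripper": 1,"x": 0,"y": 0.5,"z": 0,"ax": 0,"ay": 0,"az": 0},{"gripper": 1,"x": 0,"y": 0.5,"z": 0,"ax": 0,"ay": 0,"az": 0},{"gripper": 1,"x": 0,"y": 0,"z": 0,"ax": 0,"ay": 0,"az": 0}]}}

```text
clock: 12.77
position: [543.2, 16.0, 28.4]
ee_rot: [0.995, -0.096, 0.0, -0.0]
contact_force: [-1.2, 1.8, 0.3]
gripper_width: -0.2
grasp_force: 0.7
```

Request:
{"method": "send_rows", "body": {"targets": [{"gripper": 1,"x": 0,"y": 0.5,"z": 0,"ax": 0,"ay": 0,"az": 0},{"gripper": 1,"x": 0,"y": 0.5,"z": 0,"ax": 0,"ay": 0,"az": 0},{"gripper": 1,"x": 0,"y": 0.5,"z": 0,"ax": 0,"ay": 0,"az": 0}]}}

```text
clock: 13.02
position: [541.0, 2.1, 28.5]
ee_rot: [0.995, -0.096, 0.001, -0.0]
contact_force: [0.1, 5.0, -0.5]
gripper_width: -0.1
grasp_force: 2.2
```

Request:
{"method": "send_rows", "body": {"targets": [{"gripper": 1,"x": 0,"y": 0.6,"z": 0,"ax": 0,"ay": 0,"az": 0},{"gripper": 1,"x": 0,"y": 0.6,"z": 0,"ax": 0,"ay": 0,"az": 0},{"gripper": 1,"x": 0,"y": 0.6,"z": 0,"ax": 0,"ay": 0,"az": 0}]}}

```text
clock: 13.27
position: [537.4, -16.2, 28.4]
ee_rot: [0.995, -0.096, 0.0, -0.0]
contact_force: [0.5, 3.7, -0.2]
gripper_width: -0.3
grasp_force: 2.2
```

Request:
{"method": "send_rows", "body": {"targets": [{"gripper": 1,"x": 0,"y": 0.6,"z": 0,"ax": 0,"ay": 0,"az": 0},{"gripper": 1,"x": 0,"y": 0.6,"z": 0,"ax": 0,"ay": 0,"az": 0},{"gripper": 1,"x": 0,"y": 0.6,"z": 0,"ax": 0,"ay": 0,"az": 0}]}}

```text
clock: 13.52
position: [533.8, -34.2, 28.4]
ee_rot: [0.995, -0.096, 0.0, -0.0]
contact_force: [0.3, 4.8, -0.3]
gripper_width: -0.1
grasp_force: 2.2
```

Request:
{"method": "send_rows", "body": {"targets": [{"gripper": 1,"x": 0,"y": 0.4,"z": 0,"ax": 0,"ay": 0,"az": 0},{"gripper": 1,"x": 0,"y": 0,"z": 0,"ax": 0,"ay": 0,"az": 0},{"gripper": 1,"x": 0,"y": -1.0,"z": 0,"ax": 0,"ay": 0,"az": 0},{"gripper": 1,"x": 0,"y": -2.0,"z": 0,"ax": 0,"ay": 0,"az": 0},{"gripper": 1,"x": -0.5,"y": -1.0,"z": 0,"ax": 0,"ay": 0,"az": 0}]}}

```text
clock: 13.93
position: [536.6, 3.7, 28.3]
ee_rot: [0.995, -0.096, 0.0, 0.0]
contact_force: [0.0, 0.3, 0.8]
gripper_width: 0.3
grasp_force: 0.0
```

Request:
{"method": "send_rows", "body": {"targets": [{"gripper": 1,"x": 0,"y": 0,"z": -3,"ax": 0,"ay": 0,"az": 0},{"gripper": 1,"x": 0,"y": 0,"z": -4,"ax": 0,"ay": 0,"az": 0},{"gripper": 1,"x": 0,"y": 0,"z": -4,"ax": 0,"ay": 0,"az": 0},{"gripper": 1,"x": 0,"y": 0,"z": -4,"ax": 0,"ay": 0,"az": 0},{"gripper": 1,"x": 0,"y": 0,"z": -4,"ax": 0,"ay": 0,"az": 0}]}}

```text
clock: 14.35
position: [534.5, 3.0, 220.0]
ee_rot: [0.995, -0.096, -0.001, 0.0]
contact_force: [0.7, -0.3, -0.2]
gripper_width: -0.2
grasp_force: 0.0
```

Request:
{"method": "send_rows", "body": {"targets": [{"gripper": 1,"x": 0,"y": 0,"z": 0,"ax": 0,"ay": 0,"az": 0},{"gripper": 1,"x": 0,"y": 0,"z": 0,"ax": 0,"ay": 0,"az": 0}]}}

```text
clock: 14.52
position: [536.3, 3.4, 220.9]
ee_rot: [0.995, -0.096, 0.002, -0.001]
contact_force: [-0.2, 0.3, -0.7]
gripper_width: 0.1
grasp_force: 0.0
```

```bash
python3 look.py s6 scene wrist; python3 - <<'E'
from h import *
c=np.array([594.02,22.92]); v=np.array([.191,.982]); n=np.array([-.982,.191])
m=arm.camera_model('wrist')
for t in ['release','trigger','head','rail','pad']:
    for b in arm.boxes_of('wrist',t)[:1]:
        l,tp,w,h=b['rect']; print(t,np.round(b['rect']),round(b['score'],2))
        for u,vv in [(l,tp+h),(l+w,tp+h)]:
            q=ray_z('wrist',u,vv,58,m); print('  ',round((q[:2]-c)@v,1),round((q[:2]-c)@n,1))
# scene: rail/pad shift between shut (s4) and now by template correlation
g=lambda s:cv2.imread(f'pics/{s}_scene.png',0)
def shift(s1,s2,box):
    x,y,w,h=box;t=g(s1)[y:y+h,x:x+w];r=cv2.matchTemplate(g(s2)[y-20:y+h+20,x-20:x+w+20],t,cv2.TM_CCOEFF_NORMED);_,q,_,p=cv2.minMaxLoc(r);return p[0]-20,p[1]-20,round(q,2)
print('rail',shift('s4','s6',(268,228,26,28)),'block',shift('scene1'.replace('scene1','s1'),'s6',(226,178,22,18)))
E
```

```text
14.5167 [536.3   3.4 220.9] [-0.2   0.29 -0.72]
release [324. 144.  12.  44.] 0.87
   -75.5 60.2
   -87.0 60.2
trigger [330. 141.  53. 101.] 0.83
   -84.1 119.5
   -139.8 119.6
head [306.   6. 144. 239.] 0.96
   -59.0 121.5
   -209.1 121.8
rail [ 89.   8. 162.  68.] 0.58
   136.1 -43.5
   -6.2 -43.3
pad [311.  20.  14.  48.] 0.56
   -58.9 -48.2
   -71.5 -48.2
rail (0, 0, 0.96) block (0, 0, 1.0)
```

```bash
python3 -c "
from bench import arm; print(arm.job_done())"
```

```text
the job is handed in; nothing more can be done
None
```

The job is handed in: the joint was pumped shut to a settled 18 N on the trigger part-way through its swing, then the head was slid back about 4 cm clear of the rail, with no shift of the rail in the final scene-camera check.

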